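# Set and lock the dose on the short bottle-top dispenser

## Robot

A 7-joint arm with a two-finger parallel gripper is mounted at the origin on the work surface. World frame = base frame: x ahead of the robot, y to its left, z up, the work surface at z = 0. Lengths are in mm, angles in rad, forces in N, time in s.
With the tool pointing down it reaches from about 425 to 875 mm from the base axis. Payload 9.9 kg.
Tool frame: the origin (TCP) lies between the finger pads, 19 mm behind the fingertips; this is the grasp point; z points along the fingers, y is the line along which they close (so a half turn about z gives the same grasp; the last joint's range is limited). The gripper opens to 85 mm and grips with 20 to 120 N. Pads are 22 mm wide; open, the fingers measure 114 mm over their backs; the gripper's body (76 mm by 85 mm) begins 54 mm behind the grasp point. The pads swing forward as they close: fully open they stand 13 mm farther back than shut.
Start: joints at [1.03, 0.576, 0.025, 1.437, -0.015, 1.129, -0.057], TCP at [297.733, -605.793, 249.989] pointing down, gripper open.
Joint ranges: [-2.76, 2.76], [-0.34, 2.15], [-1.52, 1.57], [0.19, 2.46], [-1.09, 4.23], [0.17, 1.99], [-2.82, 2.82]. Speed limits (rad/s): [2.22, 2.22, 3.01, 3.01, 3.14, 3.14, 3.14].

## Interface

Orientations are given as a rotation vector (axis times angle).
In Python, from bench import robot, eyes gives the robot as it stands.
- The arm moves only by the tool send_rows, never from a script. Its argument "deltas" is a list that holds one entry, the list of rows, each a list of 6 numbers: the shift along the world's x, y, z in units of 30 mm (1.0 is 30 mm), then the turn, a rotation vector about the world's x, y, z in units of 4 degrees (1.0 is 4 degrees). A call has 1 to 10 rows; each row shifts and turns the commanded pose from where the row before left it; what a row does not reach is not made up. A row lasts 1/10 s, in which the tool goes at most 50 mm and 8.59 degrees, less where a joint would pass 70% of its speed; a pose out of reach is approached as far as the arm can. A call with a number of a shift or a turn outside -1 to 1 is refused whole. A call with a gripper value outside its range is refused whole. "gripper" is the closure, from -1 (fully open) to 1 (shut), set as the call begins (left out, the last holds). The fingers move at their own pace and stop on an object; "force" is the grip in N (left out, the last holds). Time passes only in rows, so rows that do not move let the fingers close. It gives the time, the measured TCP pose, the force, the opening and the grip force at its end, in the units of the state.
- robot.sense(): the state, without advancing time (a new reading comes with each control period).
- eyes.snapshot(name): name is "scene" or "side" or "wrist"; returns a dict with "frame" (384x512x3 uint8, red, green, blue), "range_z" (384x512 float32, mm along the optical axis (not along the pixel's ray), 0 where there is no reading), "intrinsics" (3x3 intrinsics, pixels), "R" (3x3) and "t" (3): a world point X has camera coordinates R X + t; the wrist camera has in their place "T_tool_cam" (4x4, takes a point from camera to tool coordinates, whose origin is the TCP and whose axes are the flange's). Camera axes: x right, y down, z forward; pixel columns grow to the right and rows downward; lengths in mm; the calibration is good to about 2 mm. A picture is of the moment at which its call begins: read the wrist's pose just before it.
- robot.sign_off(): hands the job in; it is judged then, once.
The state is a dict: "clock": time; "joint_positions": joint angles; "qd": joint speeds; "tau": joint torques, N m; "tool_pos": TCP position; "orientation": TCP orientation; "wrist_force": force on the tool from outside, world axes, zero at the start; "moment": the same for the moment, N m; "gripper_width": finger opening in mm; "gripper_force": force on a finger pad.
Only numpy, scipy, OpenCV 4.12 (cv2) and the standard library are available. Lean on these libraries where they do the work, as an engineer would, in place of code of your own. Each camera call takes 0.05 s, during which the arm holds its last target. There are 200 camera calls.

## Task

Set the dose on the short bottle-top dispenser to 7: slide its lock fully out, turn the ribbed sleeve until it clicks with its mark at 7, then slide the lock fully back in. Leave the tall dispenser and everything else on the bench as they are.

Things in the scene. Friction and masses are not known exactly. Their poses are not given: they have to be found in the camera images.
- short_disp: the SHORT bottle-top dispenser, fixed: 110 mm square steel foot, squat amber bottle 94 mm across, grey head, round white scale plate (96 mm across, top 160 mm above the bench) with numerals 0 to 10 round it and the turning sleeve in its middle. Lock on a grey track (26 mm wide) to local -x, thin nozzle to +x, 99 mm long. Origin: centre of the foot's underside, z up
- short_disp_sleeve (a joint): rotation (rad) of the short dispenser's ribbed grey sleeve about the vertical: 0 when its mark points at numeral 0, grows clockwise seen from above, 0.45 rad per numeral, stop at 10 (4.5 rad). It clicks (about 0.1 N m) into place at each whole numeral
- short_disp_sleeve_grip (a point): on the sleeve's axis, 22 mm above the scale plate: a good TCP height for gripping the sleeve from above. Sleeve is a cylinder 38 mm across, 28 mm tall, on the plate; a white button 18 mm across stands a further 14 mm above it. In the frame of short_disp it lies at (0, 0, 182 mm)
- short_disp_mark (a point): tip of the sleeve's black mark, 24 mm from its axis at plate height, turning with the sleeve; it points at the numeral that is set. In the dispenser's frame numeral v lies at the angle 2.25 - 0.45 v rad from local +x (counter-clockwise positive from above)
- short_disp_lock (a joint): position (m) of the short dispenser's sliding lock: 0 = pushed fully in towards the sleeve (locked), 0.012 = pulled fully out, away from the sleeve along the dispenser's local -x (unlocked). Slides with about 3 N and stays where left. In, it blocks the sleeve; it goes in only when the sleeve rests on a whole numeral
- short_disp_lock_grip (a point): on the upright grey tab of the lock, a good TCP point for pinching it from above: 22 mm above the track, 4 mm below the tab's top. Tab is 14 mm along the slide, 16 mm across it (pinch it across), 26 mm tall; its top is 2 mm below the scale plate's top. Locked, it lies 62 mm from the sleeve's axis towards local -x
- tall_disp: the TALL bottle-top dispenser, a bystander fixed to the bench: the same head on a slimmer (72 mm), taller bottle; scale plate top 225 mm, button top 267 mm above the bench; to be left alone. Origin at the centre of the foot's underside
- tall_disp_mark (a point): tip of the mark on the tall dispenser's sleeve, 24 mm from its axis
- tall_disp_lock (a joint): position (m) of the tall dispenser's lock, 0 = in; to be left alone
- tip_box: loose bystander: black pipette-tip box 115 x 80 x 60 mm; origin at centre of its underside
- cassette0: loose bystander: flat white test cassette 70 x 20 x 5 mm lying on the bench; origin at centre of its underside
- cassette1: loose bystander: flat white test cassette 70 x 20 x 5 mm lying on the bench; origin at centre of its underside
- cassette2: loose bystander: flat white test cassette 70 x 20 x 5 mm lying on the bench; origin at centre of its underside
- marker: loose bystander: blue marker pen 12 mm thick, 125 mm long, lying down; origin at its underside's centre
- jar: loose bystander: closed jar 44 mm across, 55 mm tall; origin at centre of its underside
- beaker: loose bystander: open glass beaker 60 mm across, 70 mm tall; origin at centre of its underside

How it is judged:
By the outcome, as a careful person would: the job done as asked, in the order asked, and still so for the second after the job is handed in, with the robot touching nothing.
It also fails if it takes over 72 s, if anything falls off the work surface, if the arm or the gripper's body presses on something with over 40 N, if the wrist force passes 120 N, or if a joint passes its speed limit or range.

## Working session

There is one attempt and no reset: what is moved stays moved. The work goes in short steps, Python scripts to look and compute and a tool call to move; the robot and the scene stay as the last step left them, time stands still between calls to the robot, and variables do not carry over. Pictures are saved under pics/ and viewed, at most 10 in all, crops included, and the job is handed in when it is done.

Besides the shell and the picture viewer there is one more tool, called after "Request:" by a JSON object that holds its "method" and its "body". send_rows: Moves the arm, as the interface text tells. Its arguments: {"type":"object","properties":{"deltas":{"type":"array"},"gripper":{"type":"number"},"force":{"type":"number"}},"required":["deltas"]}

```bash
mkdir -p pics; cat > h.py <<'E'
import numpy as np, cv2
from bench import robot, eyes
def snap(n):
    s=robot.sense(); d=eyes.snapshot(n); d['s']=s
    return d
def save(d,name,box=None,scale=1):
    f=d['frame'][:,:,::-1]
    if box: f=f[box[1]:box[3],box[0]:box[2]]
    cv2.imwrite('pics/'+name,cv2.resize(f,None,fx=scale,fy=scale,interpolation=cv2.INTER_CUBIC))
def cam(d):
    if 'R' in d: return np.array(d['R']),np.array(d['t'])
    T=np.eye(4);T[:3,:3]=cv2.Rodrigues(np.array(d['s']['orientation'],float))[0];T[:3,3]=d['s']['tool_pos']
    M=np.linalg.inv(T@np.array(d['T_tool_cam'])); return M[:3,:3],M[:3,3]
def plane(d,uv,z):
    R,t=cam(d);uv=np.atleast_2d(uv).astype(float)
    r=np.c_[uv,np.ones(len(uv))]@np.linalg.inv(d['intrinsics']).T@R
    c=-R.T@t; return c+r*((z-c[2])/r[:,2])[:,None]
def cloud(d):
    R,t=cam(d);h,w=d['range_z'].shape;u,v=np.meshgrid(np.arange(w),np.arange(h))
    p=np.stack([u,v,np.ones_like(u)],-1)@np.linalg.inv(d['intrinsics']).T*d['range_z'][...,None]
    return (p-t)@R
def proj(d,X):
    R,t=cam(d);p=(np.atleast_2d(X)@R.T+t)@np.array(d['intrinsics']).T;return p[:,:2]/p[:,2:]
E
python3 - <<'E'
from h import *
a=[snap(n) for n in('scene','side','wrist')]
f=np.hstack([x['frame'] for x in a[:2]])
for x,n in zip(a,('scene','side','wrist')):
    R,t=cam(x);print(n,(-R.T@t).round(),R[2].round(2))
    np.save(n+'.npy',x,allow_pickle=True)
save(a[0],'a.png',scale=1.5);save(a[1],'b.png',scale=1.5)
s=robot.sense();print(s)
E
```

```text
scene [782. 452. 905.] [-0.26 -0.49 -0.83]
side [-58. 613. 742.] [ 0.58 -0.58 -0.57]
wrist [ 368. -570.  372.] [-0.28 -0.14 -0.95]
{'clock': 0.15, 'joint_positions': array([ 1.03020753,  0.57632146,  0.02486271,  1.43767009, -0.01499191,
        1.12898129, -0.05649202]), 'qd': array([-0.00102347, -0.00352806,  0.00113079, -0.00331198,  0.00082998,
       -0.00010396,  0.00068607]), 'tau': array([ 3.30128700e-03, -7.66259623e+01,  2.25339912e+00, -2.86182761e+01,
        1.57055928e-02,  9.98996256e-03,  6.06122444e-05]), 'tool_pos': array([ 297.59593083, -605.53180348,  249.36863424]), 'orientation': array([-3.05888083e+00, -7.11091432e-01,  5.32411839e-04]), 'wrist_force': array([-0.62559317,  0.45919535, -0.02203897]), 'moment': array([ 0.0055095 , -0.02970147, -0.03445982]), 'gripper_force': 0.0, 'gripper_width': 85.56897193930975}
```

View pics/a.png

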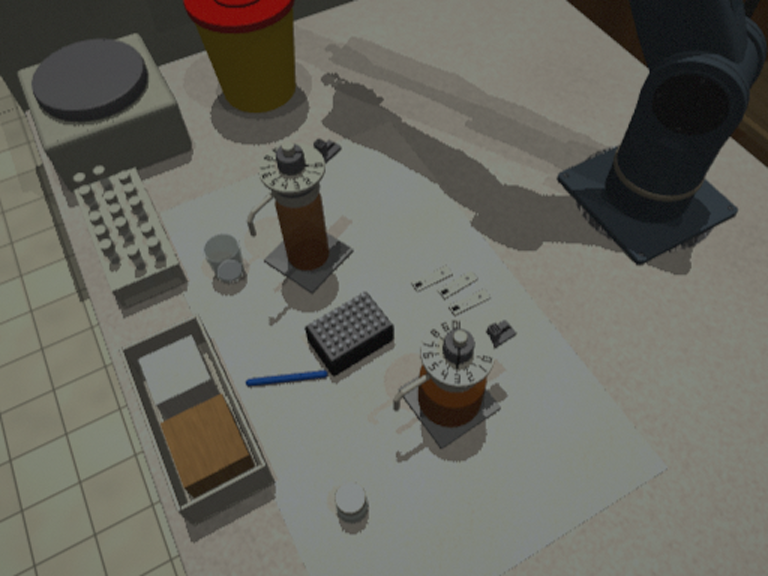

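View pics/b.png

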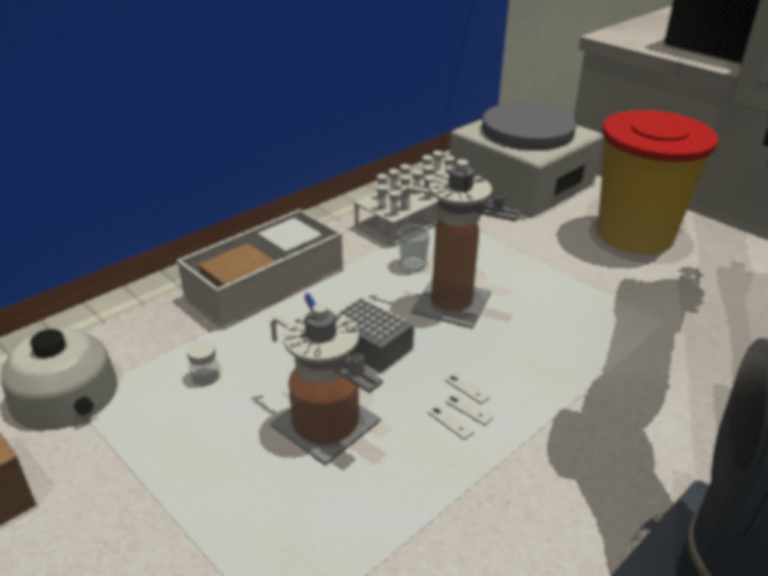

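The short dispenser's sleeve is at about (458,345) in the enlarged scene view, its lock at (500,332) and its nozzle at (405,390). The tall one is at (290,160). Next I locate the short dispenser from depth.

```bash
python3 - <<'E'
from h import *
for n,uv in(('scene',(305,232)),('side',(213,222))):
    d=np.load(n+'.npy',allow_pickle=True).item()
    P=cloud(d); f=d['frame'].astype(int)
    g=plane(d,uv,160)[0]; print(n,'seed',g.round())
    near=np.hypot(P[...,0]-g[0],P[...,1]-g[1])<110
    for lo,hi in((154,166),(183,193),(196,206)):
        m=near&(P[...,2]>lo)&(P[...,2]<hi); m2=m&(f.sum(-1)>330) if lo==154 else m
        q=P[m2]; 
        if len(q)>5:
            (c,r)=cv2.minEnclosingCircle(q[:,:2].astype(np.float32)); print(lo,len(q),q.mean(0).round(1),'enc',np.round(c,1),round(r,1))
    # plate by colour in image: ray cast contour
    m=near&(P[...,2]>130)&(P[...,2]<160)&(np.hypot(P[...,0]-g[0],P[...,1]-g[1])>53)
    q=P[m];print('lock/nozzle pts',len(q)); 
    for k in range(0,len(q),max(1,len(q)//25)):print(q[k].round(),end=' ')
    print()
    u,v=map(int,uv); save(d,n+'crop.png',(u-60,v-50,u+60,v+60),5)
E
```

```text
scene seed [522. 160. 160.]
154 934 [524.6 165.7 159.4] enc [516.7 161.2] 55.9
183 223 [527.5 165.9 187.2] enc [525.  163.1] 19.6
196 71 [525.4 164.  201.1] enc [524.8 162.9] 8.9
lock/nozzle pts 291
[432. 143. 130.] [438. 147. 133.] [433. 153. 133.] [440. 150. 131.] [462. 157. 157.] [468. 151. 150.] [442. 156. 133.] [463. 162. 158.] [433. 164. 133.] [444. 159. 133.] [466. 165. 157.] [435. 167. 132.] [439. 167. 131.] [450. 164. 132.] [455. 164. 132.] [451. 169. 132.] [460. 168. 131.] [578. 168. 146.] [581. 170. 144.] [579. 171. 139.] [596. 169. 144.] [593. 171. 141.] [608. 169. 144.] [603. 173. 141.] [611. 172. 140.] [618. 172. 138.] [618. 173. 131.] 
side seed [525. 163. 160.]
154 866 [513.3 170.4 160. ] enc [521.4 164. ] 48.8
183 182 [516.8 167.8 187.6] enc [520.6 164.3] 20.2
196 60 [519.7 164.9 200.9] enc [520.9 164.2] 9.1
lock/nozzle pts 361
[611. 169. 142.] [597. 169. 144.] [611. 175. 135.] [589. 171. 143.] [459. 153. 160.] [455. 157. 159.] [460. 165. 156.] [455. 160. 154.] [454. 151. 147.] [460. 165. 146.] [453. 164. 148.] [455. 157. 140.] [453. 159. 140.] [455. 163. 139.] [463. 165. 132.] [444. 145. 132.] [449. 156. 133.] [455. 165. 133.] [436. 147. 134.] [442. 154. 132.] [449. 166. 132.] [431. 147. 133.] [432. 156. 134.] [431. 157. 133.] [428. 157. 133.] [435. 168. 131.]
```

View pics/scenecrop.png

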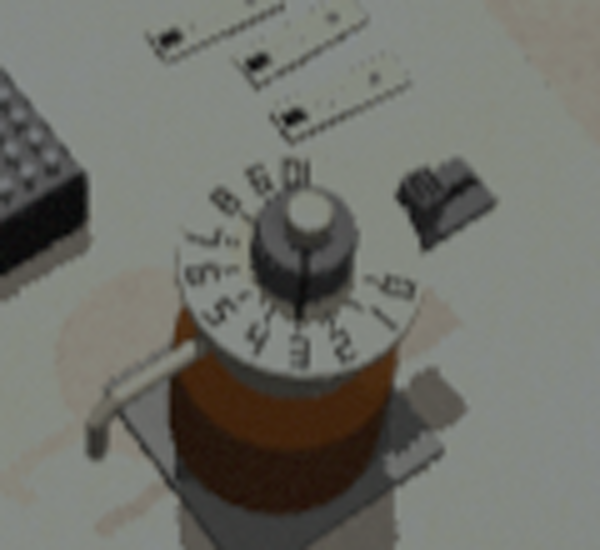

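The mark is at 3, so the sleeve needs +4 numerals, or about 103° clockwise from above. The dispenser axis is near (523, 164) with a yaw of about 5°. I'll go there high, then refine with the wrist camera.

Request:
{"method": "send_rows", "body": {"deltas": [[[0,0,1,0,0,1],[0,0,1,0,0,1],[0,0,1,0,0,1],[0,0,1,0,0,1],[0.2,0.8,0,0,0,1],[0.2,0.8,0,0,0,1],[0.2,0.8,0,0,0,1],[0.2,0.8,0,0,0,1],[0.2,0.8,0,0,0,1],[0.2,0.8,0,0,0,1]]], "gripper": -1}}

```text
clock: 1.15
tool_pos: [333.8, -460.7, 369.8]
orientation: [-2.629, -1.719, 0.0]
wrist_force: [0.4, 0.5, 0.1]
gripper_width: 85.9
gripper_force: 0.0
```

Request:
{"method": "send_rows", "body": {"deltas": [[[0.2,0.8,0,0,0,1],[0.2,0.8,0,0,0,1],[0.2,0.8,0,0,0,1],[0.2,0.8,0,0,0,1],[0.2,0.8,0,0,0,1],[0.2,0.8,0,0,0,1],[0.2,0.8,0,0,0,1],[0.2,0.8,0,0,0,1],[0.2,0.8,0,0,0,1],[0.2,0.8,0,0,0,1]]]}}

```text
clock: 2.15
tool_pos: [394.2, -219.8, 370.0]
orientation: [1.88, 2.517, -0.0]
wrist_force: [0.5, -0.5, 0.0]
gripper_width: 85.5
gripper_force: 0.0
```

Request:
{"method": "send_rows", "body": {"deltas": [[[0.2,0.8,0,0,0,1],[0.2,0.8,0,0,0,1],[0.2,0.8,0,0,0,1],[0.2,0.8,0,0,0,1],[0.2,0.8,0,0,0,1],[0.2,0.8,0,0,0,1],[0.2,0.8,0,0,0,1],[0.2,0.8,0,0,0,1],[0.2,0.8,0,0,0,1],[0.2,0.8,0,0,0,1]]]}}

```text
clock: 3.15
tool_pos: [453.7, 20.3, 370.0]
orientation: [0.905, 3.008, 0.0]
wrist_force: [1.0, 0.8, 0.2]
gripper_width: 85.7
gripper_force: 0.0
```

Request:
{"method": "send_rows", "body": {"deltas": [[[0,0.8,0,0,0,1],[0,0.8,0,0,0,1],[0,0.8,0,0,0,1],[0,0.8,0,0,0,1],[0,0.8,0,0,0,1],[0,0.8,0,0,0,1],[0,0,0,0,0,1],[0,0,0,0,0,1],[0,0,0,0,0,1],[0,0,0,0,0,1]]]}}

```text
clock: 4.15
tool_pos: [453.3, 163.3, 370.0]
orientation: [0.179, -3.136, -0.0]
wrist_force: [-0.2, -0.3, -0.2]
gripper_width: 85.6
gripper_force: 0.0
```

```bash
python3 - <<'E'
from h import *
d=snap('wrist');np.save('w1.npy',d,allow_pickle=True);save(d,'w1.png',scale=1.5);s=d['s'];print(s['clock'],s['tool_pos'],s['joint_positions'].round(2))
R=cv2.Rodrigues(s['orientation'])[0];print(R.round(3))
print(proj(d,[[523,164,160],[460,158,158]]))
E
```

```text
4.15 [453.27696909 163.31358555 369.96289372] [ 0.24  0.27 -0.9   1.7   0.22  1.28  0.99]
[[-0.994 -0.113 -0.   ]
 [-0.113  0.994  0.   ]
 [ 0.     0.    -1.   ]]
[[248.9384611  230.39634965]
 [249.64585597 176.10325993]]
```

View pics/w1.png

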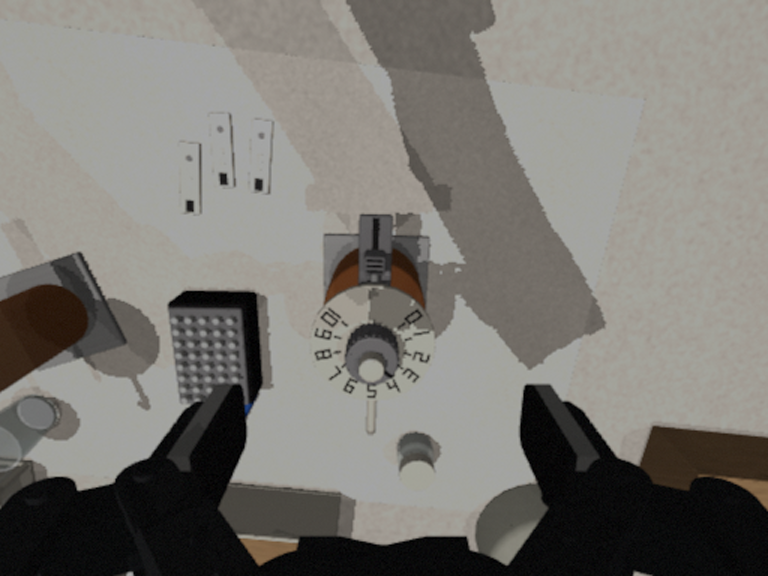

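```bash
python3 - <<'E'
from h import *
d=np.load('w1.npy',allow_pickle=True).item();P=cloud(d);f=d['frame'].astype(int)
c=np.array([523,164]);r=np.hypot(*(P[...,:2]-c).transpose(2,0,1));Z=P[...,2]
m=(r<60)&(Z>155)&(Z<165)&(f.sum(-1)>300);q=P[m][:,:2].astype(np.float32);h=cv2.convexHull(q);print('plate ell',cv2.fitEllipse(h),P[m][:,2].mean())
for lo,hi in((184,192),(197,206)):
    m=(r<40)&(Z>lo)&(Z<hi);print(lo,m.sum(),cv2.minEnclosingCircle(P[m][:,:2].astype(np.float32)))
m=(P[...,0]<480)&(r<105)&(Z>122)&(Z<140);print('track',cv2.minAreaRect(P[m][:,:2].astype(np.float32)),P[m][:,2].mean())
m=(P[...,0]<490)&(r<105)&(Z>152)&(Z<163)&(f.sum(-1)<250)&(r>50);print('tab',m.sum(),cv2.minAreaRect(P[m][:,:2].astype(np.float32)),P[m][:,2].mean())
m=(P[...,0]>574)&(r<105)&(Z>100);q=P[m];print('noz',len(q),q.mean(0),cv2.fitLine(q[:,:2].astype(np.float32),cv2.DIST_L2,0,.1,.1).ravel())
save(d,'w1c.png',(190,130,310,270),4.2)
E
```

```text
plate ell ((523.36669921875, 163.36163330078125), (94.91801452636719, 95.49411010742188), 122.84310913085938) 158.92823020086132
184 659 ((523.2238159179688, 163.5369415283203), 19.814224243164062)
197 223 ((522.80908203125, 163.74484252929688), 8.928461074829102)
track ((454.62786865234375, 157.94178771972656), (52.27348327636719, 26.06344223022461), 3.829983711242676) 130.93986962980435
tab 183 ((461.6917419433594, 158.50379943847656), (14.53183364868164, 15.366901397705078), 6.5388875007629395) 156.59644370635195
noz 130 [596.88272017 169.72991967 141.81788421] [9.9400026e-01 1.0937770e-01 5.9688269e+02 1.6972992e+02]
```

View pics/w1c.png

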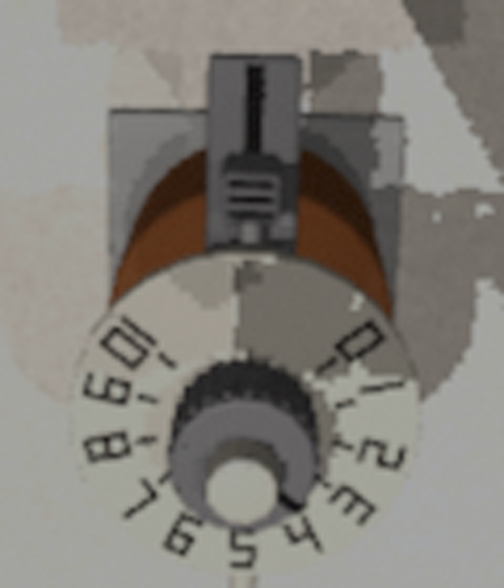

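The plate centre is (523.2, 163.5) and the yaw about 4.8°. The lock tab is at (461.5, 158.4), fully in, and the mark is at 3. Now I descend onto the tab.

Request:
{"method": "send_rows", "body": {"deltas": [[[0.2,-0.17,-1,0,0,-0.43],[0,0,-1,0,0,0],[0,0,-1,0,0,0],[0,0,-1,0,0,0],[0,0,-1,0,0,0],[0,0,-1,0,0,0],[0,0,-0.6,0,0,0],[0,0,-0.4,0,0,0],[0,0,-0.17,0,0,0],[0,0,0,0,0,0]]]}}

```text
clock: 5.2
tool_pos: [459.7, 157.5, 154.9]
orientation: [0.123, -3.139, -0.0]
wrist_force: [0.5, 0.2, 1.0]
gripper_width: 84.8
gripper_force: 0.0
```

Request:
{"method": "send_rows", "body": {"deltas": [[[0,0,0,0,0,0],[0,0,0,0,0,0],[0,0,0,0,0,0],[0,0,0,0,0,0],[0,0,0,0,0,0],[0,0,0,0,0,0],[0,0,0,0,0,0],[0,0,0,0,0,0],[0,0,0,0,0,0],[0,0,0,0,0,0]]], "gripper": 1, "force": 30}}

```text
clock: 6.2
tool_pos: [459.9, 157.8, 155.3]
orientation: [-0.123, 3.138, 0.001]
wrist_force: [-2.3, 2.3, 5.9]
gripper_width: 14.8
gripper_force: 33.1
```

Request:
{"method": "send_rows", "body": {"deltas": [[[-0.1,-0.008,0,0,0,0],[-0.1,-0.008,0,0,0,0],[-0.1,-0.008,0,0,0,0],[-0.1,-0.008,0,0,0,0],[-0.04,-0.003,0,0,0,0],[0,0,0,0,0,0],[0,0,0,0,0,0]]]}}

```text
clock: 6.9
tool_pos: [447.7, 156.8, 155.3]
orientation: [-0.122, 3.137, 0.002]
wrist_force: [5.0, 3.3, 1.9]
gripper_width: 15.5
gripper_force: 32.6
```

Request:
{"method": "send_rows", "body": {"deltas": [[[-0.06,-0.005,0,0,0,0],[0,0,0,0,0,0],[0,0,0,0,0,0]]]}}

```text
clock: 7.2
tool_pos: [447.6, 156.8, 155.4]
orientation: [-0.121, 3.134, 0.004]
wrist_force: [13.5, 4.9, -4.5]
gripper_width: 15.3
gripper_force: 31.7
```

Request:
{"method": "send_rows", "body": {"deltas": [[[0,0,0,0,0,0],[0,0,0,0,0,0],[0,0,0,0,0,0],[0,0,0,0,0,0],[0,0,0,0,0,0],[0,0,0,0,0,0]]], "gripper": -1}}

```text
clock: 7.8
tool_pos: [444.6, 155.8, 154.9]
orientation: [0.122, -3.139, 0.0]
wrist_force: [-0.9, 0.2, -0.5]
gripper_width: 85.4
gripper_force: 0.0
```

Request:
{"method": "send_rows", "body": {"deltas": [[[0,0,1,0,0,0],[0,0,1,0,0,0],[0,0,1,0,0,0],[0,0,0.5,0,0,0],[0,0,0,0,0,0]]]}}

```text
clock: 8.3
tool_pos: [445.5, 156.5, 261.8]
orientation: [-0.121, 3.136, 0.001]
wrist_force: [-0.0, 0.2, -0.9]
gripper_width: 85.3
gripper_force: 0.0
```

```bash
python3 - <<'E'
from h import *
d=snap('wrist');P=cloud(d);f=d['frame'].astype(int);s=d['s'];print(s['tool_pos'],s['wrist_force'])
c=np.array([523.2,163.5]);r=np.hypot(*(P[...,:2]-c).transpose(2,0,1));Z=P[...,2]
for lo,hi in((184,192),(197,206)):
    m=(r<40)&(Z>lo)&(Z<hi);print(lo,m.sum(),cv2.minEnclosingCircle(P[m][:,:2].astype(np.float32)))
m=(P[...,0]<490)&(r<105)&(Z>152)&(Z<163)&(f.sum(-1)<250)&(r>50);print('tab',m.sum(),cv2.minAreaRect(P[m][:,:2].astype(np.float32)))
R=cv2.Rodrigues(s['orientation'])[0];print(R.round(3))
save(d,'w2.png',scale=1.5)
E
```

```text
[445.50982729 156.46136381 261.77191034] [-0.03490128  0.24267797 -0.94852361]
184 1212 ((522.9876708984375, 163.7669677734375), 19.84624671936035)
197 449 ((522.6791381835938, 162.96324157714844), 9.348660469055176)
tab 302 ((448.8186340332031, 157.37794494628906), (13.19112777709961, 15.418105125427246), 4.055975914001465)
[[-0.997 -0.077  0.004]
 [-0.077  0.997  0.001]
 [-0.004  0.001 -1.   ]]
```

View pics/w2.png

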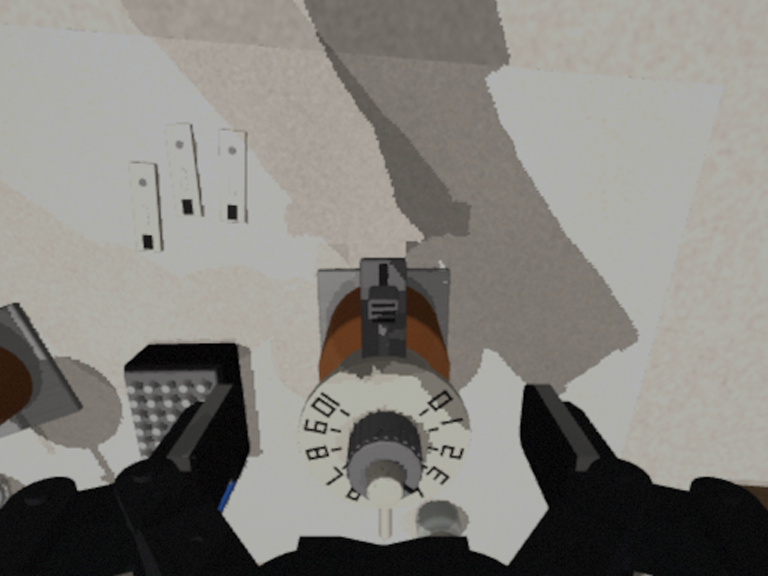

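The lock is out about 12–13 mm (tab at (383,310) in the picture), and the mark is still at 3. Next I move over the sleeve and grip it.

Request:
{"method": "send_rows", "body": {"deltas": [[[0.9,0.09,0,0,0,0],[0.9,0.09,0,0,0,0],[0.81,0.08,0,0,0,0],[0,0,0,0,0,0],[0,0,-0.8,0,0,0],[0,0,-0.8,0,0,0],[0,0,-0.6,0,0,0],[0,0,-0.4,0,0,0],[0,0,0,0,0,0]]]}}

```text
clock: 9.25
tool_pos: [521.6, 163.2, 180.0]
orientation: [0.123, -3.136, 0.002]
wrist_force: [0.2, -0.6, 0.0]
gripper_width: 85.5
gripper_force: 0.0
```

Request:
{"method": "send_rows", "body": {"deltas": [[[0,0,0,0,0,0],[0,0,0,0,0,0],[0,0,0,0,0,0],[0,0,0,0,0,0],[0,0,0,0,0,0],[0,0,0,0,0,0],[0,0,0,0,0,0],[0,0,0,0,0,0]]], "gripper": 1, "force": 40}}

```text
clock: 10.05
tool_pos: [523.4, 163.4, 182.9]
orientation: [-0.121, 3.138, -0.001]
wrist_force: [-1.2, -2.3, 6.7]
gripper_width: 36.6
gripper_force: 39.4
```

Request:
{"method": "send_rows", "body": {"deltas": [[[0,0,0,0,0,-0.8],[0,0,0,0,0,-1],[0,0,0,0,0,-1],[0,0,0,0,0,-1],[0,0,0,0,0,-1],[0,0,0,0,0,-1],[0,0,0,0,0,-1],[0,0,0,0,0,-1],[0,0,0,0,0,-1],[0,0,0,0,0,-1]]]}}

```text
clock: 11.05
tool_pos: [523.4, 163.6, 182.9]
orientation: [0.942, 2.995, 0.001]
wrist_force: [-0.3, -0.5, 6.4]
gripper_width: 37.0
gripper_force: 39.3
```

Request:
{"method": "send_rows", "body": {"deltas": [[[0,0,0,0,0,-1],[0,0,0,0,0,-1],[0,0,0,0,0,-1],[0,0,0,0,0,-1],[0,0,0,0,0,-1],[0,0,0,0,0,-1],[0,0,0,0,0,-1],[0,0,0,0,0,-1],[0,0,0,0,0,-1],[0,0,0,0,0,-1]]]}}

```text
clock: 12.05
tool_pos: [523.7, 163.9, 182.9]
orientation: [1.91, 2.493, 0.003]
wrist_force: [0.6, -1.0, 4.1]
gripper_width: 37.0
gripper_force: 39.4
```

Request:
{"method": "send_rows", "body": {"deltas": [[[0,0,0,0,0,-1],[0,0,0,0,0,-1],[0,0,0,0,0,-1],[0,0,0,0,0,-1],[0,0,0,0,0,-1],[0,0,0,0,0,-1],[0,0,0,0,0,0],[0,0,0,0,0,0],[0,0,0,0,0,0]]]}}

```text
clock: 12.95
tool_pos: [523.9, 163.9, 182.9]
orientation: [2.381, 2.047, 0.003]
wrist_force: [2.2, -0.5, 7.0]
gripper_width: 36.7
gripper_force: 39.8
```

```bash
python3 - <<'E'
from h import *
s=robot.sense();R=cv2.Rodrigues(s['orientation'])[0]
print(np.degrees(np.arctan2(R[1,1],R[0,1])),s['moment'],s['joint_positions'].round(2))
E
```

```text
-8.627186200503838 [-0.17670764 -0.18006316 -0.01667923] [-0.2   0.47 -0.27  1.86  0.17  0.84 -0.71]
```

Request:
{"method": "send_rows", "body": {"deltas": [[[0,0,0,0,0,0],[0,0,0,0,0,0],[0,0,0,0,0,0],[0,0,0,0,0,0],[0,0,0,0,0,0],[0,0,0,0,0,0],[0,0,0.5,0,0,0],[0,0,1,0,0,0],[0,0,1,0,0,0],[0,0,0.1,0,0,0]]], "gripper": -1}}

```text
clock: 13.95
tool_pos: [524.5, 164.5, 263.3]
orientation: [2.383, 2.044, 0.008]
wrist_force: [0.7, 0.2, 0.8]
gripper_width: 85.7
gripper_force: 0.0
```

Request:
{"method": "send_rows", "body": {"deltas": [[[-0.9,-0.09,0,0,0,1],[-0.9,-0.09,0,0,0,1],[-0.81,-0.08,0,0,0,1],[0,0,0,0,0,1],[0,0,0,0,0,1],[0,0,0,0,0,1],[0,0,0,0,0,1],[0,0,0,0,0,1],[0,0,0,0,0,1],[0,0,0,0,0,1]]]}}

```text
clock: 14.95
tool_pos: [444.5, 155.8, 259.4]
orientation: [-1.537, -2.74, 0.001]
wrist_force: [-0.4, -0.2, 0.3]
gripper_width: 84.9
gripper_force: 0.0
```

Request:
{"method": "send_rows", "body": {"deltas": [[[0,0,0,0,0,1],[0,0,0,0,0,1],[0,0,0,0,0,1],[0,0,0,0,0,1],[0,0,0,0,0,1],[0,0,0,0,0,1],[0,0,0,0,0,1],[0,0,0,0,0,1],[0,0,0,0,0,1],[0,0,0,0,0,1]]]}}

```text
clock: 15.95
tool_pos: [444.5, 155.7, 259.4]
orientation: [-0.507, -3.1, 0.001]
wrist_force: [-0.4, -0.2, 0.6]
gripper_width: 85.8
gripper_force: 0.0
```

Request:
{"method": "send_rows", "body": {"deltas": [[[0,0,0,0,0,1],[0,0,0,0,0,1],[0,0,0,0,0,1],[0,0,0,0,0,1],[0,0,0,0,0,1],[0,0,0,0,0,0.8],[0,0,0,0,0,0],[0,0,0,0,0,0]]]}}

```text
clock: 16.75
tool_pos: [444.6, 155.8, 259.6]
orientation: [0.119, -3.139, 0.0]
wrist_force: [0.1, 0.3, 0.5]
gripper_width: 85.6
gripper_force: 0.0
```

```bash
python3 - <<'E'
from h import *
d=snap('wrist');P=cloud(d);f=d['frame'].astype(int);s=d['s'];print(s['clock'],s['tool_pos'],s['wrist_force'])
c=np.array([523.2,163.5]);r=np.hypot(*(P[...,:2]-c).transpose(2,0,1));Z=P[...,2]
m=(P[...,0]<490)&(r<105)&(Z>152)&(Z<163)&(f.sum(-1)<250)&(r>50);print('tab',m.sum(),cv2.minAreaRect(P[m][:,:2].astype(np.float32)))
R=cv2.Rodrigues(s['orientation'])[0];print(R.round(3))
# dark pixels on sleeve top (z 188) between r 10.5 and 19 -> mark angle in numerals
uv=np.argwhere(np.ones(Z.shape))[:,::-1];Q=plane(d,uv,188)[:,:2]-c;rr=np.hypot(*Q.T)
b=f.sum(-1).ravel();k=(rr>11)&(rr<18.5);a=np.arctan2(Q[:,1],Q[:,0])-np.radians(4.8)
for v in np.arange(0,11,.5):
    kk=k&(abs(a-(2.25-.45*v))<.11);print(v,b[kk].mean().round() if kk.any() else None,end='; ')
a=save(d,'w3.png',(170,190,340,360),3.5)
save(snap('scene'),'sc3.png',(245,180,365,290),5)
E
```

```text
16.75 [444.60944533 155.76218087 259.56948051] [0.11668265 0.30935149 0.48519823]
tab 323 ((449.0075378417969, 157.447998046875), (13.769410133361816, 15.350130081176758), 4.287756443023682)
[[-0.997 -0.076 -0.   ]
 [-0.076  0.997 -0.   ]
 [ 0.    -0.    -1.   ]]
0.0 315.0; 0.5 306.0; 1.0 306.0; 1.5 317.0; 2.0 351.0; 2.5 304.0; 3.0 354.0; 3.5 426.0; 4.0 496.0; 4.5 507.0; 5.0 509.0; 5.5 510.0; 6.0 509.0; 6.5 442.0; 7.0 196.0; 7.5 245.0; 8.0 323.0; 8.5 314.0; 9.0 316.0; 9.5 319.0; 10.0 318.0; 10.5 322.0;
```

View pics/w3.png

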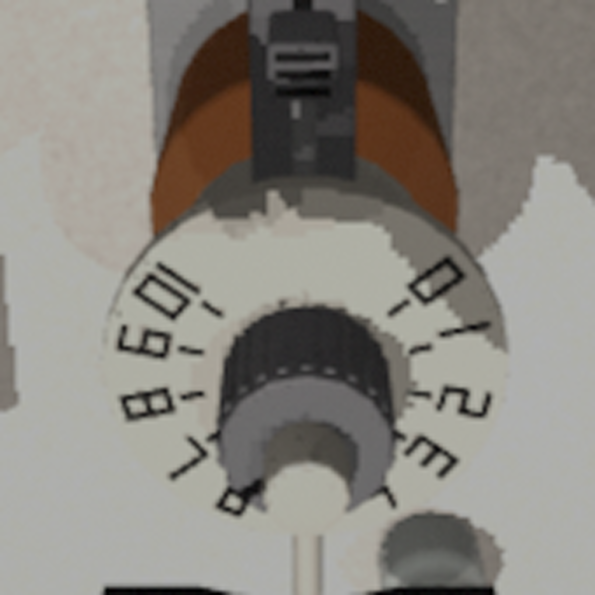

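View pics/sc3.png

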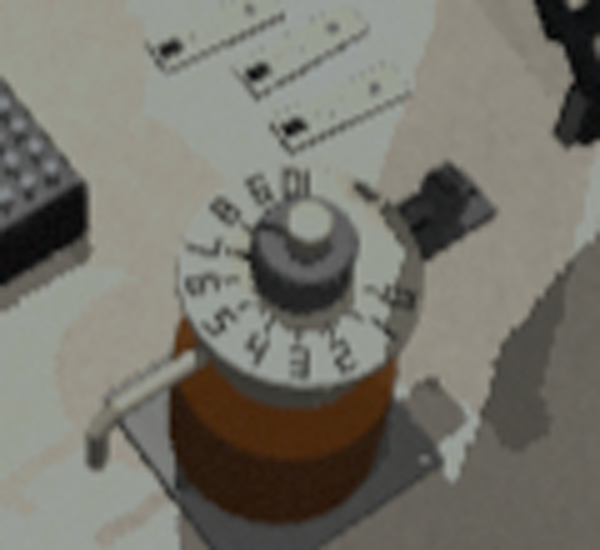

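The mark is at 7: the dark sector measures at about 7 and the scene view agrees. The tab is at (449, 157.4). Now I grip the lock and push it in.

Request:
{"method": "send_rows", "body": {"deltas": [[[0.11,0.05,-0.9,0,0,0],[0,0,-0.9,0,0,0],[0,0,-0.8,0,0,0],[0,0,-0.6,0,0,0],[0,0,-0.29,0,0,0],[0,0,0,0,0,0]]]}}

```text
clock: 17.45
tool_pos: [447.6, 157.3, 154.4]
orientation: [0.122, -3.138, 0.001]
wrist_force: [0.6, -0.1, 0.2]
gripper_width: 85.4
gripper_force: 0.0
```

Request:
{"method": "send_rows", "body": {"deltas": [[[0,0,0,0,0,0],[0,0,0,0,0,0],[0,0,0,0,0,0],[0,0,0,0,0,0],[0,0,0,0,0,0],[0,0,0,0,0,0],[0,0,0,0,0,0],[0,0,0,0,0,0]]], "gripper": 1, "force": 30}}

```text
clock: 18.25
tool_pos: [448.3, 157.0, 155.7]
orientation: [-0.121, 3.139, -0.001]
wrist_force: [0.6, -2.0, 6.4]
gripper_width: 15.2
gripper_force: 32.0
```

Request:
{"method": "send_rows", "body": {"deltas": [[[0.1,0.008,0,0,0,0],[0.1,0.008,0,0,0,0],[0.1,0.008,0,0,0,0],[0.1,0.008,0,0,0,0],[0.05,0.004,0,0,0,0],[0,0,0,0,0,0],[0,0,0,0,0,0]]]}}

```text
clock: 18.95
tool_pos: [460.4, 158.1, 155.6]
orientation: [0.122, -3.138, 0.002]
wrist_force: [-6.4, -2.5, 11.5]
gripper_width: 15.3
gripper_force: 32.7
```

Moved 12.1 mm. I'll press slightly more to confirm the stop, then release and back off.

Request:
{"method": "send_rows", "body": {"deltas": [[[0.06,0.005,0,0,0,0],[0,0,0,0,0,0],[0,0,0,0,0,0]]]}}

```text
clock: 19.25
tool_pos: [460.6, 158.0, 155.6]
orientation: [0.123, -3.135, 0.004]
wrist_force: [-13.5, -3.1, 18.8]
gripper_width: 15.3
gripper_force: 33.6
```

Request:
{"method": "send_rows", "body": {"deltas": [[[-0.06,-0.005,0,0,0,0],[0,0,0,0,0,0],[0,0,0,0,0,0],[0,0,0,0,0,0],[0,0,0,0,0,0],[0,0,0,0,0,0],[0,0,0,0,0,0]]], "gripper": -1}}

```text
clock: 19.95
tool_pos: [461.6, 158.5, 155.1]
orientation: [0.122, -3.139, -0.0]
wrist_force: [-0.5, -0.6, -0.3]
gripper_width: 85.3
gripper_force: 0.0
```

Request:
{"method": "send_rows", "body": {"deltas": [[[0,0,0.6,0,0,0],[0,0,1,0,0,0],[0,0,1,0,0,0],[0,0,1,0,0,0],[-0.5,0,1,0,0,0],[-0.5,0,1,0,0,0],[0,0,0,0,0,0],[0,0,0,0,0,0]]]}}

```text
clock: 20.75
tool_pos: [431.7, 158.4, 323.6]
orientation: [-0.122, 3.137, -0.001]
wrist_force: [-0.1, -0.9, -0.1]
gripper_width: 85.2
gripper_force: 0.0
```

```bash
python3 - <<'E'
from h import *
d=snap('wrist');P=cloud(d);f=d['frame'].astype(int);s=d['s'];print(s['clock'],s['tool_pos'],s['wrist_force'])
c=np.array([523.2,163.5]);r=np.hypot(*(P[...,:2]-c).transpose(2,0,1));Z=P[...,2]
m=(P[...,0]<490)&(r<105)&(Z>152)&(Z<163)&(f.sum(-1)<250)&(r>50);print('tab',m.sum(),cv2.minAreaRect(P[m][:,:2].astype(np.float32)))
save(d,'w4.png',scale=1.5)
E
```

```text
20.75 [431.66692033 158.3843818  323.63272483] [-0.12933396 -0.89104622 -0.09508909]
tab 232 ((461.3717956542969, 157.8438262939453), (13.799392700195312, 14.753305435180664), 4.412949562072754)
```

View pics/w4.png

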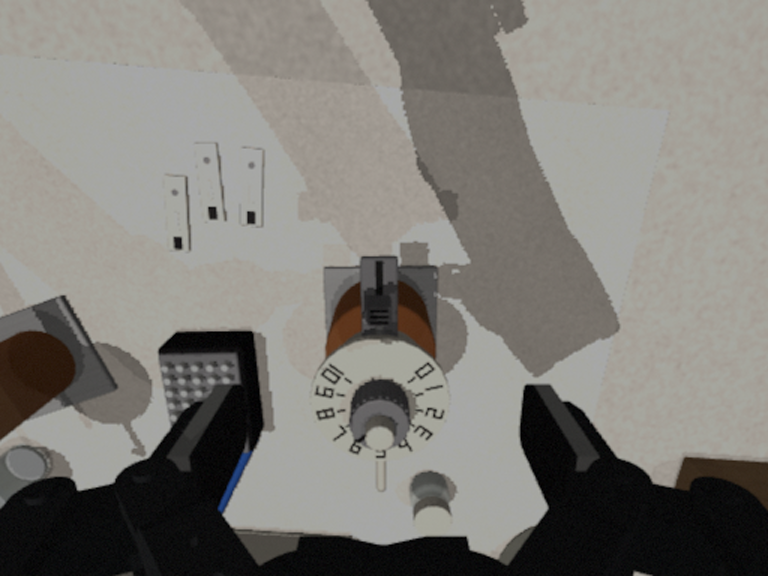

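The tab at (379,315) is back in at (461.4, 157.8), the same as at the start. The sleeve at (380,405) has not been touched since the mark was at 7, and nothing else has been moved.

```bash
python3 -c "
from bench import robot
print(robot.sign_off())"
```

```text
the job is handed in; nothing more can be done
None
```

The short dispenser is set to 7 with its lock fully back in, nothing else was touched, and I handed the job in at about 21 s of the 72 s allowed; the sign-off returned no verdict.

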